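# Put the marker away in an interlocked drawer chest

## Task

The two-drawer chest has an interlock: while one drawer is open the other is locked. Push the open drawer (with the tape roll in it) fully home, then pull the other drawer right out to its stop, lay the white felt marker with the red cap from the worktop flat inside it, and leave that drawer out. Do not disturb the bottle, the timer or the dish on top of the chest.

Things in the scene. Friction and masses are not known exactly. Their poses are not given: they have to be found in the camera images.
- drawer_a (a joint): the drawer that stands open at the start, on the left or the right half of the chest, with a fixed roll of tape in it. Slide, m: 0 = fully home, grows as it comes out towards the robot, stop at 0.125. Sliding resistance about 2 N. It stays where it is left
- drawer_b (a joint): the other drawer, fully home at the start, empty; built alike. It is locked (4 to 5 mm of play) until drawer_a is within about 4 mm of home, and then slides freely to its stop at 0.125, locking drawer_a in turn
- chest: the chest, a fixed grey steel box 180 deep (x) x 400 wide (y) x 100 mm high, origin under its centre, x pointing away from its front. Two drawers side by side, 196 mm between centres; each front panel is 192 wide, 12 thick, top edge 88 mm above the worktop, and flush with the front edge of the chest's top when home
- drawer_a_handle (a point): centre of drawer_a's handle: a level round steel bar 12 mm thick, 100 mm long along y of this frame, with a leg at each end. Its axis is 42 mm in front of the drawer's front face (36 mm clear behind the bar), 74 mm above the worktop, 26 mm below the chest's top. x of this frame points into the chest (the drawer opens to -x), y to the left, z up
- drawer_b_handle (a point): centre of drawer_b's handle bar; same shape and axes as drawer_a's
- drawer_b_floor (a point): centre of the inner floor of drawer_b's tray, 132 mm behind the axis of its bar, 19 mm above the worktop; axes as for the handle. The tray is 146 mm long (x) and 162 mm wide (y) inside, its walls 40 mm high above the floor, the front panel 69 mm. With the drawer fully out, what lies more than 35 mm behind this point is still under the chest's top
- marker_center (a point): centre, half-way up, of the felt marker lying on the worktop, left of the chest: 136 mm long along y of this frame, 14 mm wide and 15 mm high, white barrel with a red cap, about 14 g; this point is 7 mm above the surface on which it lies
- bottle: small white bottle with a blue cap, 46 mm across, 90 mm high, standing on the worktop; leave alone. Origin under its centre
- timer: white timer with three buttons, 59x66x22 mm, lying on the worktop; leave alone. Origin under its centre
- dish: round lidded agar dish, 93 mm across, 16 mm high, on top of the chest at the rear; leave alone. Origin under its centre, 100 mm above the worktop
- marker: the same marker as a whole (marker_center is the point to use). Origin on its underside, below its centre

How it is judged (in metres and radians):
On the way, in this order (a step that is already met when the one before it is completed fails the run):
1. the open drawer is fully home, the other still shut (value of joint drawer_a below 0.005 m and value of joint drawer_b below 0.008 m), for 0.2 s.
2. the other drawer is out to its stop, the first still home (value of joint drawer_b above 0.105 m and value of joint drawer_a below 0.006 m), for 0.2 s.
3. the marker lies in the second drawer (x of marker_center in the frame of drawer_b_floor between -0.075 and 0.075 m and y of marker_center in the frame of drawer_b_floor between -0.081 and 0.081 m and z of marker_center in the frame of drawer_b_floor between 0 and 0.018 m), for 0.2 s.
At the end, for the whole second after the job is handed in: drawer_a is home (within 6 mm), drawer_b is still out (at least 95 of 125 mm), and the marker lies at rest flat on the floor inside drawer_b's tray (its centre over the tray floor and less than 18 mm above it) (all of step 3 and value of joint drawer_a below 0.006 m and value of joint drawer_b above 0.095 m and linear speed of marker below 0.03 m/s); the robot touches nothing.
It fails at once if the bottle is shifted by more than 30 mm (distance of bottle from where it was at the start of the episode above 0.03 m).
It fails at once if the timer is shifted by more than 30 mm (distance of timer from where it was at the start of the episode above 0.03 m).
It fails at once if the dish is shifted by more than 30 mm (distance of dish from where it was at the start of the episode above 0.03 m).
It also fails if it takes over 59 s, if anything falls off the work surface, if the arm or the gripper's body presses on something with over 40 N, if the wrist force passes 120 N, or if a joint passes its speed limit or range.

## Robot

A 6-joint arm with a two-finger parallel gripper is mounted at the origin on a cart in front of the work surface, level with it; the furniture and walls round the work are solid. World frame = base frame: x ahead of the robot, y to its left, z up, the work surface at z = 0. Lengths are in mm, angles in rad, forces in N, time in s.
With the tool pointing down it reaches from about 350 to 875 mm from the base axis. Payload 4.2 kg.
Tool frame: the origin (TCP) lies at the very end of the fingers, on their centre line; the grasp point (between the pads) lies 19 mm behind it; z points along the fingers, y is the line along which they close (so a half turn about z gives the same grasp; the last joint's range is limited). The gripper opens to 85 mm and grips with 20 to 120 N. Pads are 22 mm wide; open, the fingers measure 114 mm over their backs; the gripper's body (76 mm by 85 mm) begins 54 mm behind the grasp point. The pads swing forward as they close: fully open they stand 13 mm farther back than shut.
Start: joints at [1.401, 0.385, 0.008, 0, -1.194, -0.259], TCP at [259.829, 568.408, 231.312] pointing down, gripper open.
Joint ranges: [-3.14, 3.14], [-1.21, 2.06], [-1.07, 1.41], [-3.16, 2.05], [-2.99, -0.16], [-3.1, 3.1]. Speed limits (rad/s): [2.79, 2.79, 3.14, 3.14, 3.14, 3.14].

## Interface

Orientations are given as a unit quaternion [x, y, z, w].
In Python, from bench import arm gives the robot as it stands. The module is installed in compiled form; this text tells all that it offers.
- The arm moves only by the tool drive_tool, never from a script. Its argument "targets" is a list of rows, each a list of 5 numbers: the closure, from -1 (fully open) to 1 (shut), then the shift along the tool's x, y, z in mm, then the turn about the tool's z in degrees. In form: [[grip, tx, ty, tz, roll], ...]. A call has 1 to 12 rows; each row is the pose to reach, as a shift and turn from the pose commanded when the call began, along the tool's axes at that moment; what a row does not reach only later rows make up. A row lasts 1/10 s, in which the tool goes at most 50 mm and 8.59 degrees, less where a joint would pass 70% of its speed; a pose out of reach is approached as far as the arm can. A call with a gripper value outside its range is refused whole. The fingers move at their own pace and stop on an object; the grip force is fixed at half the most. Time passes only in rows, so rows that repeat a pose let the fingers close. It gives the time, the measured TCP pose, the force, the opening and the grip force at its end, in the units of the state.
- arm.read_state(): the state, without advancing time (a new reading comes with each control period).
- arm.get_image(name): name is "scene" or "side" or "wrist"; returns the picture (400x640x3 uint8, blue, green, red); there is no depth.
- arm.camera_params(name): a dict with "fov_y" (degrees; the focal length in pixels is half the picture's height over the tangent of half this angle, whatever the lens; pixels are square), "cx", "cy" (the principal point, pixels), "D" ([k1, k2, p1, p2, k3] as OpenCV has them; the pictures are not rectified), "rvec" (rotation vector, rad) and "tvec" (3), from world to camera coordinates, as OpenCV has them; the wrist camera has in their place "tool_from_camera" (4x4, takes a point from camera to tool coordinates, whose origin is the TCP and whose axes are the flange's). Camera axes: x right, y down, z forward; pixel columns grow to the right and rows downward; lengths in mm; the calibration is good to about 2 mm. A picture is of the moment at which its call begins: read the wrist's pose just before it. camera_params takes no time and is no camera call.
- arm.job_done(): hands the job in; it is judged then, once.
The state is a dict: "clock": time; "joints": joint angles; "joint_vel": joint speeds; "joint_efforts": joint torques, N m; "position": TCP position; "ee_rot": TCP orientation; "contact_force": force on the tool from outside, world axes, zero at the start; "wrist_torque": the same for the moment, N m; "gripper_width": finger opening in mm; "grasp_force": force on a finger pad.
Only numpy, scipy, OpenCV 4.12 (cv2) and the standard library are available. Lean on these libraries where they do the work, as an engineer would, in place of code of your own. Each camera call takes 0.05 s, during which the arm holds its last target. There are 200 camera calls.

## Working session

There is one attempt and no reset: what is moved stays moved. The work goes in short steps, Python scripts to look and compute and a tool call to move; the robot and the scene stay as the last step left them, time stands still between calls to the robot, and variables do not carry over. Pictures are saved under pics/ and viewed, at most 10 in all, crops included, and the job is handed in when it is done.

Besides the shell and the picture viewer there is one more tool, called after ">>>" in YAML: its name, and indented under it one key for each argument. drive_tool: Moves the arm, as the interface text tells. Its arguments: {"type":"object","properties":{"targets":{"type":"array","items":{"type":"array","items":{"type":"number"}}}},"required":["targets"]}

```bash
mkdir -p pics
cat > h.py <<'E'
import numpy as np,cv2
from bench import arm
from scipy.spatial.transform import Rotation as R
def cam(n):
    p=arm.camera_params(n);f=200/np.tan(np.radians(p['fov_y'])/2)
    K=np.array([[f,0,p['cx']],[0,f,p['cy']],[0,0,1.]]);D=np.array(p['D'],float)
    if 'rvec' in p:
        Rm=cv2.Rodrigues(np.array(p['rvec'],float))[0];t=np.array(p['tvec'],float).ravel()
    else:
        s=arm.read_state();T=np.eye(4);T[:3,:3]=R.from_quat(s['ee_rot']).as_matrix();T[:3,3]=s['position']
        W=np.linalg.inv(T@np.array(p['tool_from_camera']));Rm=W[:3,:3];t=W[:3,3]
    return K,D,Rm,t
def onplane(c,uv,z):
    K,D,Rm,t=c
    q=cv2.undistortPoints(np.array(uv,float).reshape(-1,1,2),K,D).reshape(-1,2)
    d=np.c_[q,np.ones(len(q))]@Rm;o=-Rm.T@t
    return o+d*((z-o[2])/d[:,2])[:,None]
def proj(c,P):
    K,D,Rm,t=c
    return cv2.projectPoints(np.array(P,float).reshape(-1,1,3),cv2.Rodrigues(Rm)[0],t,K,D)[0].reshape(-1,2)
E
python3 - <<'E'
from h import *
for n in("scene","side"): cv2.imwrite(f"pics/{n}0.png",arm.get_image(n))
s=arm.read_state();print(s)
print(R.from_quat(s['ee_rot']).as_matrix().round(3))
for n in("scene","side"):
    K,D,Rm,t=cam(n);print(n,-Rm.T@t,Rm[2],K[0,0])
E
```

```text
{'clock': 0.1, 'joints': array([ 1.40056615e+00,  3.85511129e-01,  6.75639772e-03, -3.79125974e-04,
       -1.19397412e+00, -2.58576770e-01]), 'joint_vel': array([-0.00109073, -0.00078535,  0.00258303,  0.00093358, -0.00073649,
       -0.00023508]), 'joint_efforts': array([-3.98614120e-04, -3.93317986e+01,  1.88931584e+01,  4.19793338e+00,
       -2.57176151e-03,  5.75884769e-06]), 'position': array([259.66393894, 567.94826735, 230.31786498]), 'ee_rot': array([ 9.77088137e-01, -2.12832816e-01, -1.33354535e-04,  9.73100040e-04]), 'contact_force': array([ 0.62841807,  0.19782109, -0.43268381]), 'wrist_torque': array([-0.0015169 , -0.00696296,  0.0016875 ]), 'grasp_force': 0.0, 'gripper_width': 85.36928133617083}
[[ 0.909 -0.416 -0.001]
 [-0.416 -0.909 -0.002]
 [ 0.     0.002 -1.   ]]
scene [  98.39191087 -812.04579864 1378.86388837] [ 0.2912607   0.5766066  -0.76334267] 506.0989976730573
side [ 536.82593914 -626.28825469  778.11915044] [ 0.03789986  0.76453177 -0.64347088] 401.2570640632584
```

View pics/scene0.png

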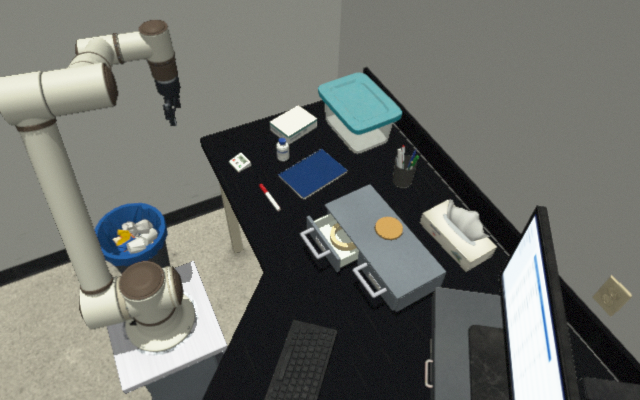

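View pics/side0.png

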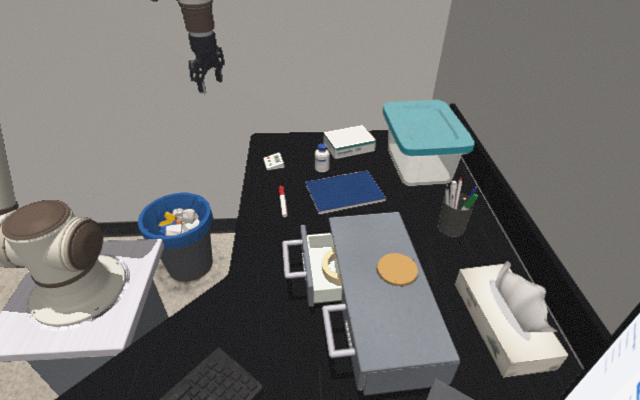

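The left drawer is open with the tape in it (side view: handle near (287,258)). The right drawer is shut, with its handle near (330,330). The marker lies near (283,200), cap end at the top. Next is an enlarged crop for accurate corners.

Run:
```python
from h import *
im=cv2.imread("pics/side0.png")
cv2.imwrite("pics/crop1.png",cv2.resize(im[205:395,265:465],None,fx=4,fy=3.1,interpolation=cv2.INTER_CUBIC))
for n in("side","scene"):
    im=cv2.imread(f"pics/{n}0.png");c=cam(n);h=cv2.cvtColor(im,cv2.COLOR_BGR2HSV)
    x0,x1,y0,y1=(265,300,178,225) if n=="side" else (250,290,178,215)
    m=np.zeros(im.shape[:2],np.uint8);m[y0:y1,x0:x1]=(h[y0:y1,x0:x1,2]>110)
    ys,xs=np.nonzero(m);pts=np.c_[xs,ys].astype(float)
    mu=pts.mean(0);u=np.linalg.svd(pts-mu)[2][0];pr=(pts-mu)@u
    W=onplane(c,[mu+u*pr.min(),mu+u*pr.max(),mu],8)
    d=W[1]-W[0];print(n,len(xs),W.round(1).tolist(),np.linalg.norm(d),(W[:2].mean(0)).round(1),np.degrees(np.arctan2(d[1],d[0])))
c=cam("side")
print(onplane(c,[(331,218),(404,214),(345,378),(450,362)],100).round(1))
print(onplane(c,[(286,241),(288,277),(326,308),(333,352)],74).round(1))
```

```text
side 153 [[463.7, 361.1, 8.0], [478.4, 220.8, 8.0], [471.4, 288.2, 8.0]] 141.0774738679848 [471.1 291.    8. ] -84.02738643182883
scene 139 [[481.1, 367.2, 8.0], [481.0, 225.6, 8.0], [481.1, 294.1, 8.0]] 141.57395144436822 [481.1 296.4   8. ] -90.03589319318891
[[ 601.   106.6  100. ]
 [ 785.4  112.2  100. ]
 [ 596.1 -296.8  100. ]
 [ 783.8 -276.9  100. ]]
[[ 488.5   58.2   74. ]
 [ 494.6  -52.6   74. ]
 [ 573.7 -137.2   74. ]
 [ 580.8 -234.2   74. ]]
```

View pics/crop1.png

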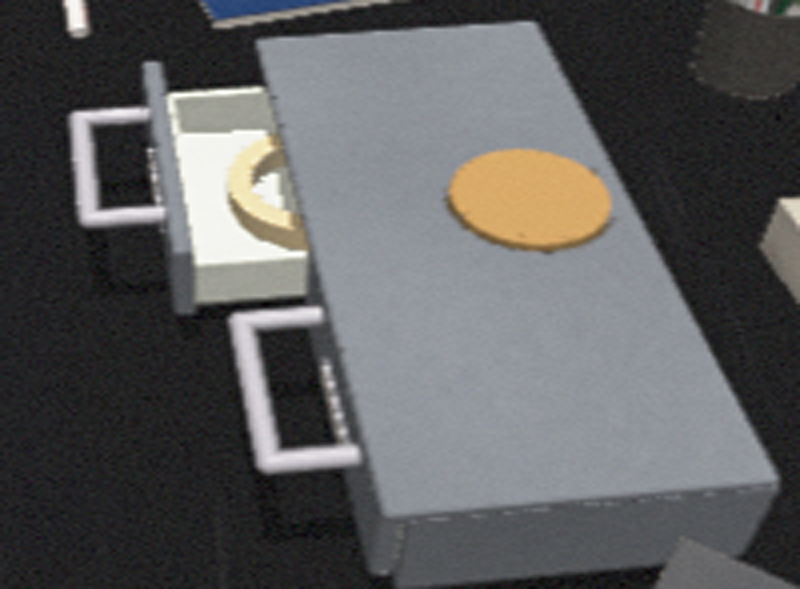

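The crop gives chest top corners (258,40), (538,22), (776,482) and (385,515). The bar of a runs (80,118)–(92,218) and the bar of b runs (240,320)–(268,463). The same crop from the scene camera will confirm these.

Run:
```python
from h import *
im=cv2.imread("pics/scene0.png")
cv2.imwrite("pics/crop2.png",cv2.resize(im[175:315,250:450],None,fx=4,fy=4,interpolation=cv2.INTER_CUBIC))
c=cam("side")
f=lambda L:[(265+u/4-.4,205+v/3.1-.4) for u,v in L]
W=onplane(c,f([(258,40),(538,22),(776,482),(385,515)]),100);print(W.round(1))
print(onplane(c,f([(80,118),(92,218),(240,320),(268,463)]),74).round(1))
```

```text
[[ 596.4  108.7  100. ]
 [ 774.8  121.4  100. ]
 [ 800.  -274.1  100. ]
 [ 624.8 -285.5  100. ]]
[[ 485.2   52.8   74. ]
 [ 493.6  -46.7   74. ]
 [ 570.8 -136.7   74. ]
 [ 577.9 -237.9   74. ]]
```

View pics/crop2.png

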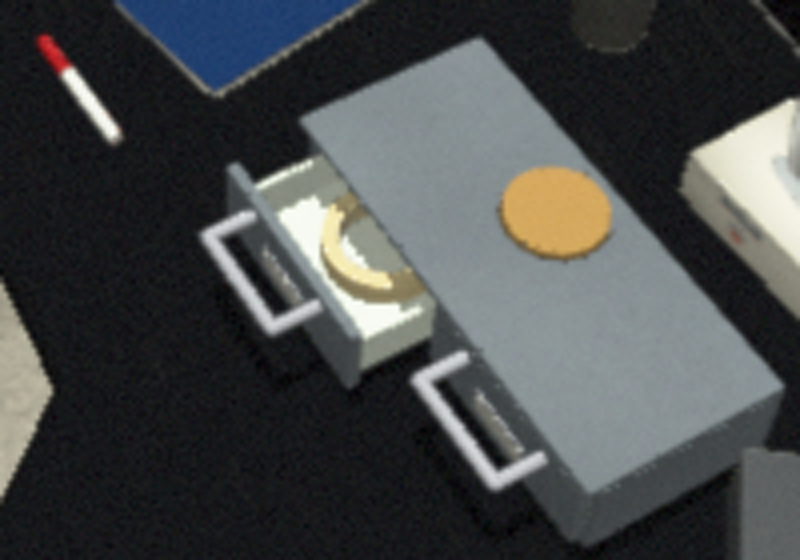

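Scene crop: chest top corners (302,118), (482,38), (782,385) and (588,492). The marker runs (42,38)–(120,140), the bar of a (208,237)–(270,326), and the bar of b (418,378)–(495,482).

Run:
```python
from h import *
c=cam("scene")
f=lambda L:[(250+u/4-.4,175+v/4-.4) for u,v in L]
print(onplane(c,f([(302,118),(482,38),(782,385),(588,492)]),100).round(1))
print(onplane(c,f([(208,237),(270,326),(418,378),(495,482)]),74).round(1))
print(onplane(c,f([(42,38),(120,140)]),8).round(1))
for n in("side","scene"):
    im=cv2.imread(f"pics/{n}0.png").astype(int);c=cam(n)
    x0,x1,y0,y1=(270,298,178,222) if n=="side" else (254,286,178,215)
    p=im[y0:y1,x0:x1].max(2);ys,xs=np.nonzero(p>75);print(n,xs.min()+x0,xs.max()+x0,ys.min()+y0,ys.max()+y0,len(xs))
    for k in range(0,y1-y0,4):
        q=np.nonzero(p[k]>75)[0]
        if len(q): print((q+x0).tolist(),k+y0,onplane(c,[(q.mean()+x0,k+y0)],8).round(1)[0])
```

```text
[[ 600.9  111.4  100. ]
 [ 777.9  123.5  100. ]
 [ 805.4 -270.5  100. ]
 [ 628.7 -283.2  100. ]]
[[ 488.5   53.3   74. ]
 [ 495.6  -43.7   74. ]
 [ 575.4 -134.2   74. ]
 [ 582.9 -236.    74. ]]
[[467.3 363.4   8. ]
 [483.6 224.2   8. ]]
side 279 287 185 216 179
[279, 280, 281, 282] 186 [463.5 360.1   8. ]
[279, 280, 281, 282, 283] 190 [465.5 340.1   8. ]
[279, 280, 281, 282, 283, 284] 194 [467.5 320.6   8. ]
[280, 281, 282, 283, 284, 285] 198 [470.9 301.5   8. ]
[280, 281, 282, 283, 284, 285] 202 [471.3 282.9   8. ]
[280, 281, 282, 283, 284, 285, 286] 206 [473.1 264.8   8. ]
[281, 282, 283, 284, 285, 286] 210 [474.9 247.    8. ]
[282, 283, 284, 285, 286, 287] 214 [478.1 229.6   8. ]
scene 259 285 178 210 168
[281, 282, 283, 284, 285] 178 [554.  354.9   8. ]
[285] 182 [552.6 333.7   8. ]
[259, 260, 261, 262, 263, 264] 186 [468.4 352.7   8. ]
[262, 263, 264, 265, 266, 267] 190 [470.8 330.3   8. ]
[265, 266, 267, 268, 269, 270] 194 [473.2 308.2   8. ]
[268, 269, 270, 271, 272, 273] 198 [475.6 286.4   8. ]
[271, 272, 273, 274, 275, 276] 202 [477.9 264.9   8. ]
[274, 275, 276, 277, 278, 279] 206 [480.3 243.7   8. ]
[277, 278, 279] 210 [477.9 225.    8. ]
```

```bash
cat >> h.py <<'E'
HA=np.array([490.7,4.]);HAC=np.array([563.7,7.]);HB=np.array([577.4,-187.2]);YC=np.degrees(np.arctan2(.0711,.9975))
def go(P,yaw=None):
    "shift in tool axes and roll (deg) to bring the TCP to P, tool y at yaw (mod 180)"
    s=arm.read_state();M=R.from_quat(s['ee_rot']).as_matrix()
    r=0
    if yaw is not None:
        a=np.degrees(np.arctan2(M[1,1],M[0,1]));r=-((yaw-a+90)%180-90)
    print("t",round(s['clock'],1),"at",np.round(s['position'],1),"go",np.round(M.T@(np.array(P)-s['position']),1),"roll",round(r,1),"F",np.round(s['contact_force'],1),"w",round(s['gripper_width'],1))
E
python3 -c "
from h import *
go([*HA,230],YC)"
```

```text
t 0.1 at [259.7 567.9 230.3] go [444.7 416.8   1.2] roll 61.3 F [ 0.6  0.2 -0.4] w 85.4
```

>>> drive_tool:
  targets:
    - [0.1,37,35,0,8]
    - [0.1,74,70,0,16]
    - [0.1,111,104,0,24]
    - [0.1,148,139,0,32]
    - [0.1,185,174,0,40]
    - [0.1,222,208,0,48]
    - [0.1,259,243,0,55]
    - [0.1,296,278,0,61.3]
    - [0.1,333,312,0,61.3]
    - [0.1,370,347,0,61.3]
    - [0.1,407,382,0,61.3]
    - [0.1,444.7,416.8,0,61.3]

```text
clock: 1.3
position: [487.4, 11.2, 231.2]
ee_rot: [0.732, -0.681, -0.0, -0.0]
contact_force: [0.8, 1.3, -0.0]
gripper_width: 38.6
grasp_force: 0.0
```

>>> drive_tool:
  targets:
    - [0.1,0,0,0,0]
    - [0.1,0,0,0,0]

```text
clock: 1.5
position: [487.1, 12.0, 230.7]
ee_rot: [0.731, -0.682, -0.0, 0.0]
contact_force: [-0.1, 0.1, -0.2]
gripper_width: 38.4
grasp_force: 0.0
```

Run:
```python
from h import *
go([*HA,55],YC)
c=cam("wrist");im=arm.get_image("wrist");cv2.imwrite("pics/w1.png",im)
print(proj(c,[[*HA,80],[*(HA+[-3.6,50]),80],[*(HA+[3.6,-50]),80]]))
```

```text
t 1.5 at [487.1  12.  230.7] go [  8.2  -3.3 175.7] roll -0.1 F [-0.1  0.1 -0.2] w 38.4
[[318.35525121 180.83403901]
 [318.70856909 223.28455768]
 [317.96309979 133.85755573]]
```

View pics/w1.png

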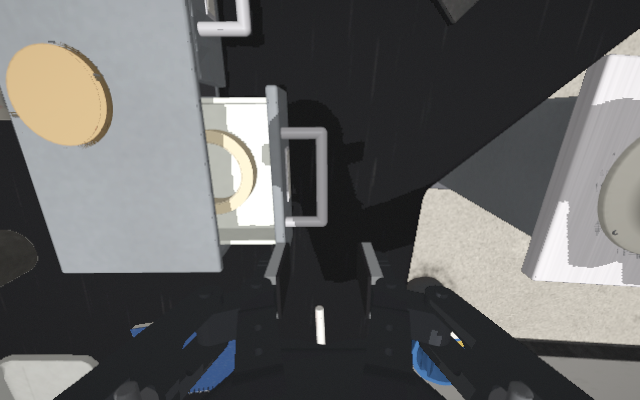

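The bar spans (321,128)–(322,225), about 3 px from the prediction, so I can descend and straddle it.

>>> drive_tool:
  targets:
    - [0.1,8,-2,40,0]
    - [0.1,8,-2,80,0]
    - [0.1,8,-2,120,0]
    - [0.1,8,-2,145,0]
    - [0.1,8,-2,165,0]
    - [0.1,8,-2,175,0]
    - [0.1,8,-2,175,0]
    - [0.6,8,-2,175,0]
    - [0.6,8,-2,175,0]
    - [0.6,8,-2,175,0]

```text
clock: 2.55
position: [490.6, 5.7, 57.4]
ee_rot: [0.732, -0.681, 0.001, -0.001]
contact_force: [0.5, 1.1, 0.3]
gripper_width: 17.1
grasp_force: 0.0
```

```bash
python3 -c "
from h import *
go([*HAC,55],YC)"
```

```text
t 2.5 at [490.6   5.7  57.4] go [  4.  -73.    2.6] roll 0.1 F [0.5 1.1 0.3] w 17.1
```

>>> drive_tool:
  targets:
    - [0.6,0,-8,0,0]
    - [0.6,0,-16,0,0]
    - [0.6,0,-24,0,0]
    - [0.6,0,-32,0,0]
    - [0.6,0,-40,0,0]
    - [0.6,0,-48,0,0]
    - [0.6,0,-56,0,0]
    - [0.6,0,-62,0,0]
    - [0.6,0,-66,0,0]
    - [0.6,0,-70,0,0]
    - [0.6,0,-70,0,0]

```text
clock: 3.65
position: [560.6, 10.6, 56.3]
ee_rot: [0.732, -0.681, 0.0, -0.001]
contact_force: [-0.3, 0.8, -0.0]
gripper_width: 16.9
grasp_force: 0.0
```

>>> drive_tool:
  targets:
    - [0.6,0,-2,0,0]
    - [0.6,0,-4,0,0]
    - [0.6,0,-4,0,0]

```text
clock: 3.95
position: [563.9, 10.8, 56.3]
ee_rot: [0.732, -0.681, 0.0, -0.0]
contact_force: [-1.1, 0.2, 0.4]
gripper_width: 17.1
grasp_force: 0.4
```

>>> drive_tool:
  targets:
    - [0.6,0,-2,0,0]
    - [0.6,0,-4,0,0]
    - [0.6,0,-4,0,0]

```text
clock: 4.25
position: [564.0, 10.7, 56.0]
ee_rot: [0.732, -0.681, -0.003, 0.003]
contact_force: [-8.9, 2.3, 6.5]
gripper_width: 17.2
grasp_force: 4.5
```

>>> drive_tool:
  targets:
    - [0.6,0,-2,0,0]
    - [0.6,0,-3,0,0]
    - [0.6,0,-3,0,0]

```text
clock: 4.55
position: [564.0, 10.6, 55.9]
ee_rot: [0.732, -0.682, -0.005, 0.006]
contact_force: [-15.2, 4.1, 11.7]
gripper_width: 16.8
grasp_force: 7.6
```

>>> drive_tool:
  targets:
    - [0.3,0,4,0,0]
    - [0.1,0,5,0,0]
    - [0.1,0,5,0,0]
    - [0.1,0,5,0,0]
    - [0.1,0,5,-25,0]
    - [0.1,0,5,-60,0]
    - [0.1,0,5,-100,0]
    - [0.1,0,5,-100,0]
    - [0.1,0,5,-100,0]

```text
clock: 5.45
position: [566.8, 11.2, 157.8]
ee_rot: [0.732, -0.681, 0.001, -0.002]
contact_force: [-0.6, 0.5, -0.2]
gripper_width: 38.6
grasp_force: 0.0
```

```bash
sed -i 's/HB=np.array(.577.4,-187.2.)/HB=np.array([575.5,-187.5])/' h.py; python3 -c "
from h import *
go([*HB,150],YC)"
```

```text
t 5.5 at [566.8  11.2 157.8] go [198.8   5.7   7.5] roll 0.1 F [-0.6  0.5 -0.2] w 38.6
```

>>> drive_tool:
  targets:
    - [0.1,40,3,0,0]
    - [0.1,80,5,0,0]
    - [0.1,120,5,0,0]
    - [0.1,160,5,0,0]
    - [0.1,190,5.5,0,0]
    - [0.1,199,5.5,0,0]
    - [0.1,199,5.5,0,0]
    - [0.1,199,5.5,0,0]

```text
clock: 6.25
position: [574.2, -187.4, 155.4]
ee_rot: [0.732, -0.681, -0.001, 0.0]
contact_force: [-0.5, 0.4, -0.1]
gripper_width: 38.2
grasp_force: 0.0
```

Run:
```python
from h import *
go([*HB,55],YC)
c=cam("wrist");im=arm.get_image("wrist");cv2.imwrite("pics/w2.png",im)
print(proj(c,[[*HB,80],[*(HB+[-3.6,50]),80],[*(HB+[3.6,-50]),80]]))
```

```text
t 6.2 at [ 574.2 -187.4  155.4] go [  0.2  -1.4 100.4] roll 0.1 F [-0.5  0.4 -0.1] w 38.2
[[319.23791344 210.5300189 ]
 [319.44036521 262.99702103]
 [319.00551969 150.71506065]]
```

View pics/w2.png

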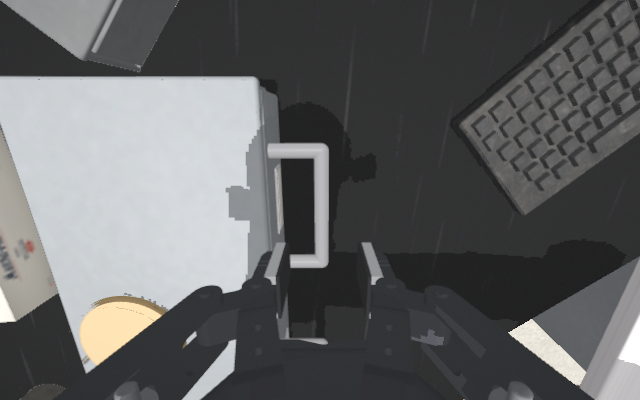

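The bar of b runs (321,150)–(321,262), centred between the fingers. I'll descend.

>>> drive_tool:
  targets:
    - [0.1,0,0,30,0]
    - [0.1,0,0,60,0]
    - [0.1,0,0,85,0]
    - [0.1,0,0,100,0]
    - [0.1,0,0,100,0]
    - [0.6,0,0,100,0]
    - [0.6,0,0,100,0]
    - [0.6,0,0,100,0]

```text
clock: 7.1
position: [574.8, -187.5, 56.6]
ee_rot: [0.732, -0.681, 0.0, -0.0]
contact_force: [-0.3, -0.1, -0.3]
gripper_width: 17.3
grasp_force: 0.0
```

>>> drive_tool:
  targets:
    - [0.6,0,10,0,0]
    - [0.6,0,20,0,0]
    - [0.6,0,32,0,0]
    - [0.6,0,44,0,0]
    - [0.6,0,56,0,0]
    - [0.6,0,68,0,0]
    - [0.6,0,80,0,0]
    - [0.6,0,92,0,0]
    - [0.6,0,104,0,0]
    - [0.6,0,112,0,0]
    - [0.6,0,118,0,0]
    - [0.6,0,118,0,0]

```text
clock: 8.3
position: [454.8, -196.5, 55.9]
ee_rot: [0.732, -0.681, -0.001, 0.001]
contact_force: [-0.8, 0.2, -0.3]
gripper_width: 17.2
grasp_force: 0.0
```

>>> drive_tool:
  targets:
    - [0.6,0,4,0,0]
    - [0.6,0,8,0,0]
    - [0.6,0,10,0,0]
    - [0.6,0,10,0,0]

```text
clock: 8.7
position: [448.7, -197.2, 56.4]
ee_rot: [0.732, -0.681, 0.002, -0.001]
contact_force: [5.1, 0.9, -3.1]
gripper_width: 17.0
grasp_force: 2.5
```

>>> drive_tool:
  targets:
    - [0.1,0,-5,0,0]
    - [0.1,0,-5,0,0]
    - [0.1,0,-5,0,0]
    - [0.1,0,-5,-30,0]
    - [0.1,0,-5,-70,0]
    - [0.1,0,-5,-110,0]
    - [0.1,0,-5,-130,0]
    - [0.1,0,-5,-130,0]

```text
clock: 9.5
position: [453.3, -197.3, 189.7]
ee_rot: [0.732, -0.681, 0.003, -0.002]
contact_force: [-0.5, 1.4, -0.2]
gripper_width: 38.2
grasp_force: 0.0
```

```bash
python3 -c "
from h import *
go([473,292.5,180],6.5)"
```

```text
t 9.5 at [ 453.3 -197.3  189.7] go [-487.1  -55.     9.3] roll -2.4 F [-0.5  1.4 -0.2] w 38.2
```

>>> drive_tool:
  targets:
    - [0.1,-45,-5,0,0]
    - [0.1,-90,-10,0,0]
    - [0.1,-135,-15,0,0]
    - [0.1,-180,-20,0,0]
    - [0.1,-225,-25,0,0]
    - [0.1,-270,-30,0,0]
    - [0.1,-315,-35,0,-1]
    - [0.1,-360,-40,0,-2]
    - [0.1,-405,-45,0,-2.4]
    - [0.1,-450,-50,0,-2.4]
    - [0.1,-487,-55,0,-2.4]
    - [0.1,-487,-55,0,-2.4]

```text
clock: 10.7
position: [471.2, 296.1, 184.3]
ee_rot: [0.748, -0.664, -0.0, 0.001]
contact_force: [-0.6, 0.0, 0.1]
gripper_width: 38.4
grasp_force: 0.0
```

>>> drive_tool:
  targets:
    - [0.1,0,0,0,0]
    - [0.1,0,0,0,0]

```text
clock: 10.9
position: [471.0, 291.5, 185.3]
ee_rot: [0.746, -0.666, -0.0, 0.001]
contact_force: [-0.3, -0.9, -0.4]
gripper_width: 38.1
grasp_force: 0.0
```

Run:
```python
from h import *
go([473,292.5,3],6.5)
c=cam("wrist");im=arm.get_image("wrist");cv2.imwrite("pics/w3.png",im)
print(proj(c,[[473,292.5,15],[473-7.7,292.5+67.6,8],[473+7.7,292.5-67.6,8]]))
```

```text
t 10.9 at [471.  291.5 185.3] go [ -1.   -2.5 182.3] roll -0.0 F [-0.3 -0.9 -0.4] w 38.1
[[319.2955621  184.56422661]
 [319.57526874 235.15409094]
 [319.10745416 124.2155728 ]]
```

View pics/w3.png

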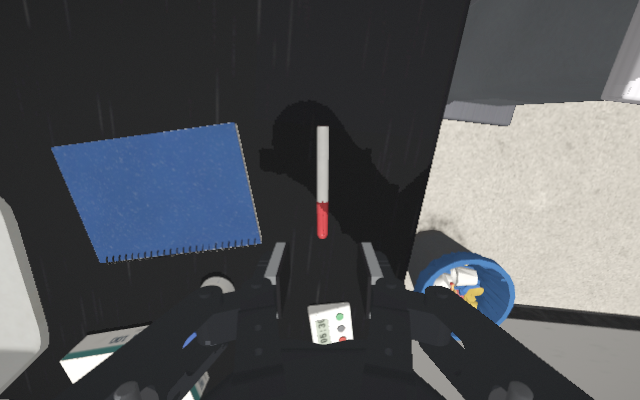

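The marker lies (323,126)–(322,238), centred and parallel to the fingers.

>>> drive_tool:
  targets:
    - [0.1,-1,-1,40,0]
    - [0.1,-1,-1,80,0]
    - [0.1,-1,-1,120,0]
    - [0.1,-1,-1,150,0]
    - [0.1,-1,-1,170,0]
    - [0.1,-1,-1,179,0]
    - [0.1,-1,-1,181,0]
    - [0.1,-1,-1,181,0]

```text
clock: 11.75
position: [473.1, 293.9, 6.1]
ee_rot: [0.746, -0.666, 0.0, -0.001]
contact_force: [0.2, 0.4, -0.6]
gripper_width: 38.1
grasp_force: 0.0
```

>>> drive_tool:
  targets:
    - [0.5,0,0,0,0]
    - [0.5,0,0,0,0]
    - [1,0,0,0,0]
    - [1,0,0,0,0]
    - [1,0,0,0,0]
    - [1,0,0,0,0]

```text
clock: 12.35
position: [473.0, 294.4, 6.6]
ee_rot: [0.746, -0.665, 0.0, -0.001]
contact_force: [-1.8, -0.7, 6.6]
gripper_width: 11.5
grasp_force: 61.3
```

>>> drive_tool:
  targets:
    - [0.4,0,0,0,0]
    - [0.4,0,0,0,0]
    - [0.4,0,0,2,0]
    - [0.4,0,0,4,0]
    - [0.4,0,0,4,0]
    - [1,0,0,4,0]
    - [1,0,0,4,0]
    - [1,0,0,4,0]
    - [1,0,0,4,0]

```text
clock: 13.25
position: [472.5, 293.9, 1.3]
ee_rot: [0.746, -0.666, -0.0, -0.0]
contact_force: [-0.1, -0.0, 0.6]
gripper_width: 12.3
grasp_force: 61.7
```

Good grip, with no upward force. Now I'll lift and carry it to the drawer.

>>> drive_tool:
  targets:
    - [1,0,0,-10,0]
    - [1,0,0,-40,0]
    - [1,0,0,-80,0]
    - [1,0,0,-120,0]
    - [1,0,0,-160,0]
    - [1,0,0,-185,0]
    - [1,0,0,-185,0]

```text
clock: 13.95
position: [474.4, 295.5, 191.9]
ee_rot: [0.746, -0.665, 0.001, -0.005]
contact_force: [-0.1, 0.6, -0.5]
gripper_width: 12.3
grasp_force: 61.8
```

Run:
```python
from h import *
FC=np.array([582.9,-187.7]);P=FC-20*np.array([.9975,.0711])
go([*P,185],YC)
c=cam("side");im=arm.get_image("side");q=proj(c,[[*P,30],[472,292,180]]);print(P,q)
a,b=im[95:255,200:360],im[240:400,250:410]
cv2.imwrite("pics/s2.png",cv2.resize(np.hstack([im[60:260,180:380],im[200:400,250:450]]),None,fx=2,fy=2,interpolation=cv2.INTER_CUBIC))
```

```text
t 13.9 at [474.4 295.5 191.9] go [491.6 -32.5   4.2] roll 2.5 F [-0.1  0.6 -0.5] w 12.3
[ 562.95  -189.122] [[322.11777482 342.95436388]
 [278.97571127 151.32287364]]
```

View pics/s2.png

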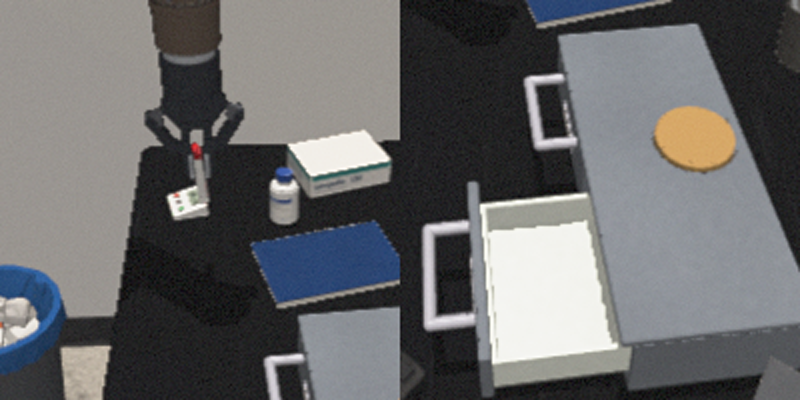

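The marker is held level (crop (195,150)–(203,205)). Drawer b is fully out and empty, and drawer a is home.

>>> drive_tool:
  targets:
    - [1,40,-3,0,0]
    - [1,82,-6,0,0]
    - [1,124,-9,0,0]
    - [1,166,-12,0,0]
    - [1,208,-14,0,1]
    - [1,250,-17,0,2]
    - [1,292,-20,0,2.5]
    - [1,334,-22,0,2.5]
    - [1,376,-25,0,2.5]
    - [1,418,-28,0,2.5]
    - [1,460,-31,0,2.5]
    - [1,491,-32.5,0,2.5]

```text
clock: 15.2
position: [559.8, -192.4, 184.8]
ee_rot: [0.731, -0.682, -0.001, 0.001]
contact_force: [0.8, -0.4, -0.4]
gripper_width: 12.1
grasp_force: 61.8
```

>>> drive_tool:
  targets:
    - [1,0,0,0,0]
    - [1,0,0,0,0]
    - [1,0,0,0,0]

```text
clock: 15.5
position: [560.0, -189.4, 185.6]
ee_rot: [0.732, -0.682, -0.001, 0.0]
contact_force: [-0.3, 0.9, -0.3]
gripper_width: 11.9
grasp_force: 61.8
```

Run:
```python
from h import *
go([562.9,-189,21],YC)
im=arm.get_image("wrist");cv2.imwrite("pics/w4.png",im)
```

```text
t 15.5 at [ 560.  -189.4  185.6] go [-1.000e-01 -3.200e+00  1.646e+02] roll -0.0 F [-0.3  0.9 -0.3] w 11.9
```

View pics/w4.png

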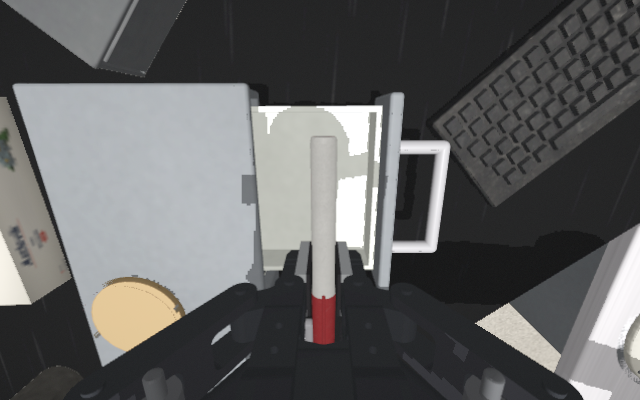

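The marker is over the middle of the tray, parallel to the panel. I'll lower it.

>>> drive_tool:
  targets:
    - [1,0,-2,35,0]
    - [1,0,-2,70,0]
    - [1,0,-2,100,0]
    - [1,0,-2,125,0]
    - [1,0,-2,142,0]
    - [1,0,-2,153,0]
    - [1,0,-2,160,0]
    - [1,0,-2,162,0]
    - [1,0,-2,162,0]

```text
clock: 16.45
position: [563.1, -189.9, 24.8]
ee_rot: [0.732, -0.682, 0.0, -0.0]
contact_force: [0.0, -0.1, -0.5]
gripper_width: 12.2
grasp_force: 61.8
```

>>> drive_tool:
  targets:
    - [1,0,0,1,0]
    - [1,0,0,2,0]
    - [1,0,0,2,0]
    - [0.7,0,0,2,0]
    - [0.5,0,0,2,0]
    - [0.4,0,0,2,0]
    - [0.4,0,0,2,0]
    - [0.4,0,0,2,0]

```text
clock: 17.25
position: [559.9, -190.3, 22.4]
ee_rot: [0.731, -0.682, -0.002, 0.001]
contact_force: [-7.8, -1.1, 6.7]
gripper_width: 25.8
grasp_force: 0.0
```

>>> drive_tool:
  targets:
    - [0.4,0,0,-8,0]
    - [0.4,0,0,-20,0]
    - [0.4,0,0,-50,0]
    - [0.4,0,0,-90,0]
    - [0.4,0,0,-130,0]
    - [0.4,0,0,-170,0]
    - [0.4,0,0,-190,0]
    - [0.4,0,0,-190,0]

```text
clock: 18.05
position: [565.3, -190.4, 217.7]
ee_rot: [0.732, -0.681, 0.004, -0.003]
contact_force: [0.2, 0.8, 0.2]
gripper_width: 25.7
grasp_force: 0.0
```

Run:
```python
from h import *
s=arm.read_state();print(s['clock'],s['position'],s['contact_force'],s['gripper_width'])
im=arm.get_image("side")
w=arm.get_image("wrist")
cv2.imwrite("pics/s3.png",np.hstack([cv2.resize(im[120:400,220:470],None,fx=1.43,fy=1.43),w[:,120:520]]))
```

```text
18.05 [ 565.27550411 -190.37610928  217.74597509] [0.24935155 0.77264918 0.1796037 ] 25.74956333624282
```

View pics/s3.png

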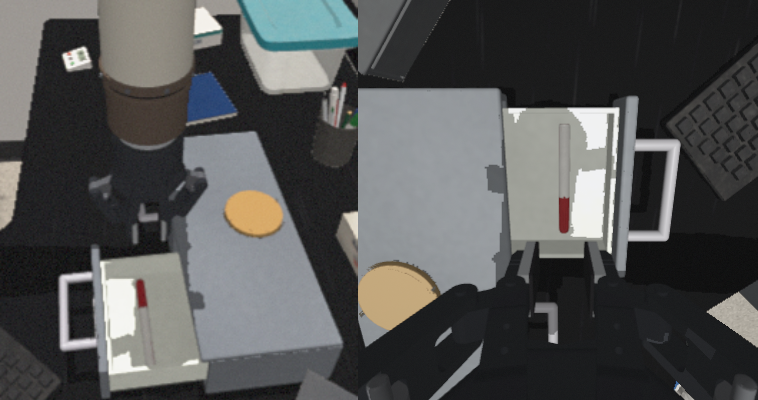

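The marker lies flat in the tray (right panel (564,125)–(563,235)), and handle a is home. Before handing in I'll check how far drawer b is out, from its bar at (63,278)–(66,347) in the left panel.

Run:
```python
from h import *
print(onplane(cam("side"),[(220+u/1.43,120+v/1.43) for u,v in[(63,278),(66,347)]],74).mean(0), "home",HB)
s=arm.read_state();print(s['joint_vel'].round(3),s['clock'])
print(arm.job_done())
```

```text
[ 452.00792749 -197.27204654   74.        ] home [ 575.5 -187.5]
[-0.     0.03  -0.036 -0.006  0.001  0.001] 18.15
the job is handed in; nothing more can be done
None
```

The job is handed in at about 18 s, with no verdict returned: drawer_a is home, drawer_b is about 124 mm out with the marker flat in its tray, and nothing was seen to touch the bottle, timer or dish.

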